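Build and clamp a column of rivet cases

ROBOT

A 6-joint arm with a two-finger parallel gripper is mounted at the origin on the work surface. World frame = base frame: x ahead of the robot, y to its left, z up, the work surface at z = 0. Lengths are in m, angles in rad, forces in N, time in s.
With the tool pointing down it reaches from about 0.375 to 0.9 m from the base axis. Payload 3.1 kg.
Tool frame: the origin (TCP) lies on the centre line of the jaws, within the pads' length; the fingertips stand 8 mm ahead of it and the grasp point (between the pads) lies 11 mm behind it; z points along the fingers, y is the line along which they close (so a half turn about z gives the same grasp; the last joint's range is limited). The gripper opens to 85 mm and grips with 20 to 120 N. Pads are 22 mm wide; open, the fingers measure 114 mm over their backs; the gripper's body (76 mm by 85 mm) begins 54 mm behind the grasp point. The pads swing forward as they close: fully open they stand 13 mm farther back than shut.
Start: joints at [0.962, 0.527, 1.433, -0, 1.181, -0.178], TCP at [0.261, 0.568, 0.239] pointing down, gripper open.
Joint ranges: [-3.08, 3.08], [-0.75, 2.2], [0.22, 2.44], [-1.43, 4.57], [0, 2.65], [-2.85, 2.85]. Speed limits (rad/s): [2.79, 2.79, 3.14, 3.14, 3.14, 3.14].

INTERFACE

Orientations are given as a unit quaternion [x, y, z, w].
In Python, from station import * gives the robot as it stands.
- The arm moves only by the tool play_rows, never from a script. Its argument "rows" is a list of rows, each a list of 3 entries, a list of its own where there are three numbers: the turn, a rotation vector about the tool's x, y, z in degrees, then the shift along the tool's x, y, z in mm, then the closure, from 0 (fully open) to 1 (shut). In form: [[[ax, ay, az], [dx, dy, dz], jaw], ...]. A call has 1 to 12 rows; each row shifts and turns the commanded pose from where the row before left it, along the tool's axes as they then stand; what a row does not reach is not made up. A row lasts 1/12 s, in which the tool goes at most 41.7 mm and 7.16 degrees, less where a joint would pass 70% of its speed; a pose out of reach is approached as far as the arm can. A call with a gripper value outside its range is refused whole. The fingers move at their own pace and stop on an object; "grip_force" is the grip in N (left out, the last holds). Time passes only in rows, so rows that do not move let the fingers close. It gives the time, the measured TCP pose, the force, the opening and the grip force at its end, in the units of the state.
- sense(): the state, without advancing time (a new reading comes with each control period).
- snapshot(name): name is "side" or "top" or "wrist"; returns (picture, depth): 384x512x3 uint8, red, green, blue; 384x512 float32, m along the optical axis (not along the pixel's ray), 0 where there is no reading.
- get_calibration(name): a dict with "vfov" (degrees; the focal length in pixels is half the picture's height over the tangent of half this angle, whatever the lens; pixels are square), "cx", "cy" (the principal point, pixels), "xyz" and "attitude" of the camera in the world. Camera axes: x right, y down, z forward; pixel columns grow to the right and rows downward; lengths in m; the calibration is good to about 2 mm. The wrist camera is an equidistant fisheye: a pixel r from the principal point sees the ray r / f radians off the axis. A picture is of the moment at which its call begins: read the wrist's pose just before it. get_calibration takes no time and is no camera call; for the wrist camera it gives the pose at the moment of the call.
- sign_off(): hands the job in; it is judged then, once.
The state is a dict: "t": time; "q": joint angles; "qd": joint speeds; "tau": joint torques, N m; "tcp_pos": TCP position; "tool_rot": TCP orientation; "force": force on the tool from outside, world axes, zero at the start; "ft_torque": the same for the moment, N m; "finger_gap": opening from 0.0 (shut) to 1.0 (fully open); "gripper_force": force on a finger pad.
Only numpy, scipy, OpenCV 4.12 (cv2) and the standard library are available. Lean on these libraries where they do the work, as an engineer would, in place of code of your own. Each camera call takes 0.05 s, during which the arm holds its last target. There are 200 camera calls.

TASK

Take the two rivet cases from the sloping rack and stack them squarely, edges flush, on the grey case at the clamping station: first the blue one, then the yellow one on top, each lowered and set down rather than dropped. Then swing the clamp's red grip down until its foot rests on the column, leaving the column square and where it stands, and do not disturb the loose hardware and tools lying about.

Things in the scene. Friction and masses are not known exactly. Their poses are not given: they have to be found in the camera images.
- blue_case: closed blue rivet case, 70 (x) x 50 (y) x 34 mm high (z), 0.15 to 0.31 kg, flat lid; origin: centre of its underside, z out through the lid; steel latch on the -x end. Starts in either bay of the sloping rack, tilted 30 degrees: its x points up the slope (to the robot's left), its latch end rests on the lip at the slope's foot.
- yellow_case: closed yellow rivet case, 70 (x) x 50 (y) x 34 mm high (z), 0.15 to 0.31 kg, flat lid; origin: centre of its underside, z out through the lid; steel latch on the -x end. Starts in either bay of the sloping rack, tilted 30 degrees: its x points up the slope (to the robot's left), its latch end rests on the lip at the slope's foot.
- grey_case: closed grey rivet case, 70 (x) x 50 (y) x 34 mm high (z), 0.15 to 0.31 kg, flat lid; origin: centre of its underside, z out through the lid; steel latch on the -x end. Lies loose and flat on the station's plate under the clamp's foot: the bottom of the column, it stays there, latch towards the post.
- rack: fixed rack, aluminium slope 220 mm wide (y) falling at 30 degrees to its -x side (the robot's right, the middle of the bench), blue lip at the foot 12 mm high, no side walls; two bays at y = +55 and -55 mm, about 60 mm of free slope between the cases. Origin on the bench under the middle, where the slope surface is 50 mm up; nothing of it stands above 77 mm.
- station: fixed aluminium plate 190 x 130 mm, 8 mm thick, with the clamp's steel post (136 mm high, 42 mm wide) on its +x side, the robot's right, 70 to 104 mm from the origin. Origin on the bench directly below the nest; x points from nest to post.
- nest (a point): centre of the column's place on the top face of the station's plate, 8 mm above the bench; axes as the station's
- clamp_pivot (a point): hinge of the clamp bar: 85 mm along the station's +x from the nest, 122 mm above the bench; the hinge axis is the station's y. Axes as the station's.
- clamp_grip (a point): centre of the red rubber grip, 50 mm long along the bar and 22 x 22 mm in section, 150 mm from the pivot. x points along the bar to the pivot; z is the bar's upper side when clamped, its side away from the nest when it stands up. The rubber foot is 85 mm from the pivot, its face 12 mm under the bar's middle line.
- clamp (a joint): clamp bar angle, rad: 0 = level, reaching from the pivot over the nest to the robot's left, its foot just touching the lid of a three-case column; grows as it swings up; 1.57 = upright; starts at 1.8 to 2.1, leaning away from the nest. Stiff hinge: stays where it is left; 1 to 4 N at the grip moves it. With no column it would swing on to -0.3.
- sort_block: clear acrylic rivet sorting block with six blind holes, 120 x 80 x 28 mm, lying on the bench; origin centre of underside. Not part of the job.
- rivet_set: steel rivet set (stepped round punch) standing upright, 26 mm diameter, 82 mm high; origin centre of its foot. Not part of the job.
- stud: yellowish cadmium turnlock stud standing on its 32 mm head, 24 mm high; origin centre of its foot. Not part of the job.
- bolt1: copper-coloured lock bolt standing on its 24 mm head, 34 mm high; origin centre of its foot. Not part of the job.
- bolt2: second copper-coloured lock bolt, same size as the first. Not part of the job.
- hammer: hand hammer lying on the bench to the right of the station. Not part of the job.
Things that resemble listed ones, but are neither listed nor needed, are in the scene too. Several things have the shape of the blue_case; the one meant has the colours described above.

How it is judged:
On the way, in this order (a step that is already met when the one before it is completed fails the run):
1. the blue case stands squarely on the grey case, released, while the clamp is still up (horizontal distance between blue_case and grey_case below 0.007 m and z of blue_case in the frame of grey_case between 0.031 and 0.037 m and angle between the x axis of blue_case and the x axis of grey_case, either way round below 0.12 rad and angle between blue_case's own z axis and vertical below 0.06 rad and contact force between the fingers and blue_case below 0.1 N and value of joint clamp above 0.9 rad), for 0.2 s.
2. the yellow case stands squarely on the blue case, released, while the clamp is still up (all of step 1 and horizontal distance between yellow_case and blue_case below 0.007 m and z of yellow_case in the frame of blue_case between 0.031 and 0.037 m and angle between the x axis of yellow_case and the x axis of blue_case, either way round below 0.12 rad and angle between yellow_case's own z axis and vertical below 0.06 rad and contact force between the fingers and yellow_case below 0.1 N), for 0.2 s.
3. the clamp is down on the column (value of joint clamp between -0.04 and 0.05 rad), for 0.2 s.
At the end, for the whole second after the job is handed in: Blue case on grey and yellow on blue, each centred within 7 mm and turned within 0.12 rad of the one below, flat within 0.06 rad and released; the grey case within 15 mm of the nest; the clamp bar level on the column (between -0.04 and 0.05 rad); all three cases at rest (all of step 3 and horizontal distance between blue_case and grey_case below 0.007 m and z of blue_case in the frame of grey_case between 0.031 and 0.037 m and angle between the x axis of blue_case and the x axis of grey_case, either way round below 0.12 rad and angle between each of blue_case, yellow_case's own z axis and vertical below 0.06 rad and contact force between the fingers and blue_case below 0.1 N and horizontal distance between yellow_case and blue_case below 0.007 m and z of yellow_case in the frame of blue_case between 0.031 and 0.037 m and angle between the x axis of yellow_case and the x axis of blue_case, either way round below 0.12 rad and contact force between the fingers and yellow_case below 0.1 N and horizontal distance between grey_case and nest below 0.015 m and linear speed of each of blue_case, yellow_case, grey_case below 0.01 m/s); the robot touches nothing.
It fails at once if a rivet case is dropped (moves faster than 0.4 m/s with no finger on it) ((contact force between the fingers and blue_case below 0.05 N and linear speed of blue_case above 0.4 m/s) or (contact force between the fingers and yellow_case below 0.05 N and linear speed of yellow_case above 0.4 m/s) or (contact force between the fingers and grey_case below 0.05 N and linear speed of grey_case above 0.4 m/s)).
It fails at once if the sorting block, rivet set, stud, a lock bolt or the hammer is moved more than 20 mm (distance of any of sort_block, rivet_set, stud, bolt1, bolt2, hammer from where it was at the start of the episode above 0.02 m).
It also fails if it takes over 72 s, if anything falls off the work surface, if the arm or the gripper's body presses on something with over 40 N, if the wrist force passes 120 N, or if a joint passes its speed limit or range.

## Working session

There is one attempt and no reset: what is moved stays moved. The work goes in short steps, Python scripts to look and compute and a tool call to move; the robot and the scene stay as the last step left them, time stands still between calls to the robot, and variables do not carry over. Pictures are saved under pics/ and viewed, at most 10 in all, crops included, and the job is handed in when it is done.

Besides the shell and the picture viewer there is one more tool, called as name(argument=value, ...) on one line, values as JSON. play_rows: Moves the arm, as the interface text tells. Its arguments: {"type":"object","properties":{"rows":{"type":"array","items":{"type":"array"}},"grip_force":{"type":"number"}},"required":["rows"]}

```bash
mkdir -p pics; ls; cat > h.py <<'E'
import numpy as np, cv2
from scipy.spatial.transform import Rotation as R
from station import *
def rays(c,u,v):
    f=192/np.tan(np.radians(c['vfov'])/2)
    return np.stack([(u-c['cx'])/f,(v-c['cy'])/f,np.ones_like(u,float)],-1)
def world(name,depth):
    c=get_calibration(name); v,u=np.mgrid[0:384,0:512]
    p=rays(c,u,v)*depth[...,None]
    a=np.array(c['attitude'])
    M=R.from_quat(a) if a.size==4 else R.from_matrix(a)
    return (p.reshape(-1,3)@M.as_matrix().T+c['xyz']).reshape(384,512,3)
def save(n,im): cv2.imwrite('pics/'+n+'.png',cv2.cvtColor(im,cv2.COLOR_RGB2BGR))
E
python3 - <<'E'
from h import *
print(sense())
for n in ('top','side'):
    im,d=snapshot(n); print(get_calibration(n)); np.savez(n,im=im,d=d,w=world(n,d)); save(n,im)
E
```

```text
pics
{'t': 0.0, 'q': array([ 9.61487399e-01,  5.28462105e-01,  1.43391878e+00,  4.76844942e-07,
        1.18138349e+00, -1.78533599e-01]), 'qd': array([-1.09432491e-03,  1.32803959e-03,  2.71419330e-04, -5.63061117e-05,
       -5.47813965e-04,  1.39387758e-03]), 'tau': array([-2.75239599e-04, -4.42347622e+01, -1.78022039e+01, -1.94510535e-04,
        8.46285751e-03, -1.19452420e-05]), 'tcp_pos': array([0.260568  , 0.5673192 , 0.23833085]), 'tool_rot': array([ 2.13726114e-01,  9.76893018e-01, -1.00261207e-03, -4.16970623e-04]), 'force': array([ 0.32893522, -0.83101301,  0.40140188]), 'ft_torque': array([-0.01827724, -0.03119775, -0.01095766]), 'gripper_force': 0.0, 'finger_gap': 0.9975186941361415}
{'vfov': 48.516074436422016, 'cx': 250.2944004666241, 'cy': 195.8667542930912, 'xyz': array([ 0.4681623 , -0.02585231,  1.38122114]), 'attitude': array([-0.69842706,  0.71514994, -0.02273877,  0.01559355])}
{'vfov': 47.42701233852478, 'cx': 255.4710581007842, 'cy': 198.4779148057447, 'xyz': array([ 0.31710551, -0.99061719,  0.92215851]), 'attitude': array([ 0.90118875, -0.09073173,  0.05372887, -0.42040432])}
```

View pics/top.png

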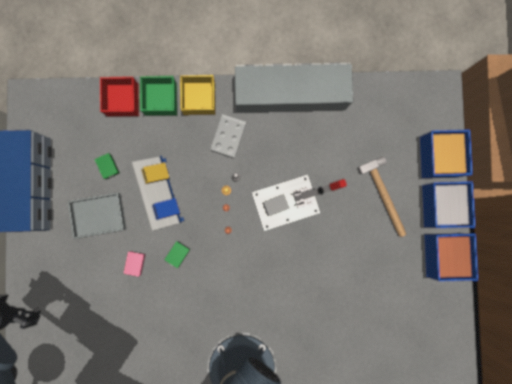

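View pics/side.png

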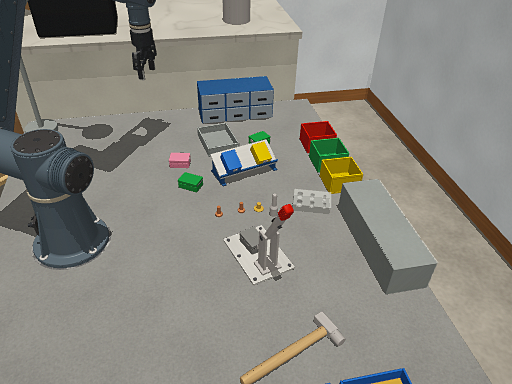

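The top view shows the rack at about (158,192), with blue at (165,209) and yellow at (155,172). The station is at (286,203), with the red grip at (338,184). The stud and bolts stand at (226,190), (226,207) and (228,230), and the rivet set at (236,177). Case-shaped objects are blue (165,209), yellow (155,172), green (107,166), green (177,254), pink (134,263) and grey (275,204). Only the first two are blue and yellow and lie in the rack. I'll confirm with one enlarged crop and take the measurements.

```bash
cat > m.py <<'E'
from h import *
def cloud(n):
    z=np.load(n+'.npz'); hsv=cv2.cvtColor(z['im'],cv2.COLOR_RGB2HSV).astype(int); return z['im'],hsv,z['d'],z['w']
def sel(hsv,w,lo,hi,box,smin=120,zmin=.02,vmin=60):
    h,s,v=hsv[...,0],hsv[...,1],hsv[...,2]
    return (h>=lo)&(h<=hi)&(s>smin)&(v>vmin)&(w[...,0]>box[0])&(w[...,0]<box[1])&(w[...,1]>box[2])&(w[...,1]<box[3])&(w[...,2]>zmin)
E
python3 - <<'E'
from m import *
for n,pts in (('top',[(165,209),(155,172),(150,220),(158,192),(275,204),(226,190),(226,207),(228,230),(236,177),(338,184),(262,192),(310,183),(319,209),(268,225)]),('side',[(232,160),(262,152),(252,238),(286,213)])):
    im,hsv,d,w=cloud(n)
    for u,v in pts: print(n,u,v,w[v,u].round(3),im[v,u])
im,hsv,d,w=cloud('top')
a=cv2.resize(im[145:240,120:350],None,fx=3.4,fy=3.4,interpolation=cv2.INTER_CUBIC); save('crop1',a)
box=(.3,.75,0.1,.45)
for n in('top','side'):
  im,hsv,d,w=cloud(n)
  for nm,lo,hi in(('blue',100,125),('yellow',18,32)):
    m=sel(hsv,w,lo,hi,box,zmin=.05); P=w[m]
    # top face: plane normal tilt 30
    print(n,nm,len(P),P.min(0).round(3),P.max(0).round(3),np.median(P,0).round(3))
    c=np.median(P,0); 
    Q=P
    for k in range(6):
        c=Q.mean(0); nrm=np.linalg.svd(Q-c)[2][2]; nrm*=np.sign(nrm[2]); r=(P-c)@nrm; Q=P[abs(r)<max(.003,.01-.002*k)]
    print('  plane',len(Q),Q.mean(0).round(4),nrm.round(3),np.degrees(np.arccos(nrm[2])).round(1),np.degrees(np.arctan2(nrm[1],nrm[0])).round(1))
E
```

```text
top 165 209 [0.505 0.22  0.084] [ 44  83 159]
top 155 172 [0.618 0.249 0.085] [199 165  67]
top 150 220 [0.472 0.268 0.076] [186 183 176]
top 158 192 [0.559 0.247 0.053] [187 183 176]
top 275 204 [ 0.513 -0.117  0.041] [159 158 153]
top 226 190 [0.562 0.036 0.026] [220 190 104]
top 226 207 [0.508 0.037 0.032] [193 120  88]
top 228 230 [0.435 0.033 0.033] [191 119  87]
top 236 177 [0.599 0.003 0.068] [119 116 112]
top 338 184 [ 0.554 -0.267  0.275] [124  34  34]
top 262 192 [ 0.553 -0.078  0.018] [231 230 225]
top 310 183 [ 0.58  -0.235  0.009] [196 194 189]
top 319 209 [ 0.495 -0.263 -0.005] [169 167 163]
top 268 225 [ 0.468 -0.026  1.381] [204 200 194]
side 232 160 [0.51  0.208 0.077] [ 48 117 195]
side 262 152 [0.622 0.245 0.071] [222 193   0]
side 252 238 [ 0.508 -0.134  0.044] [139 137 130]
side 286 213 [ 0.551 -0.288  0.266] [126  16  12]
top blue 330 [0.481 0.184 0.06 ] [0.538 0.253 0.104] [0.507 0.217 0.082]
  plane 251 [0.5076 0.2149 0.0809] [ 0.131 -0.482  0.866] 30.0 -74.8
top yellow 357 [0.588 0.213 0.052] [0.647 0.286 0.099] [0.617 0.249 0.081]
  plane 249 [0.6186 0.2458 0.08  ] [ 0.129 -0.486  0.865] 30.2 -75.2
side blue 306 [0.475 0.176 0.051] [0.538 0.246 0.096] [0.505 0.212 0.075]
  plane 200 [0.5078 0.2113 0.0771] [ 0.124 -0.489  0.863] 30.3 -75.8
side yellow 295 [0.586 0.208 0.051] [0.649 0.28  0.097] [0.614 0.244 0.074]
  plane 173 [0.6185 0.2417 0.0762] [ 0.137 -0.486  0.863] 30.3 -74.2
```

View pics/crop1.png

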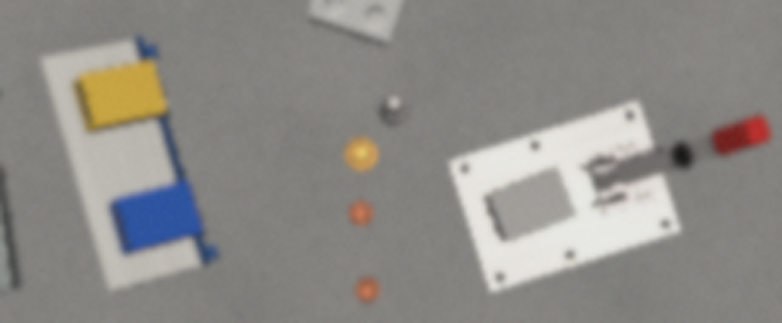

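The crop confirms it: blue and yellow are in the rack, with the lip on the station side, and the grey case is flat on the plate. Next I'll fit the poses.

```bash
cat > fit.py <<'E'
from m import *
def ext(P,c,ax,ay):
    o=[]
    for a in (ax,ay):
        r=(P-c)@a; lo,hi=np.percentile(r,[1.5,98.5]); o+=[(lo+hi)/2,hi-lo]
    return o
def fitcase(P,tilt):
    Q=P; zs=[]
    for k in range(8):
        c=Q.mean(0); n=np.linalg.svd(Q-c)[2][2]; n*=np.sign(n[2]); Q=P[abs((P-c)@n)<max(.003,.012-.002*k)]
    up=np.cross(n,[0,0,1.]) if tilt else np.array([1.,0,0])
    e1=up/np.linalg.norm(up); e2=np.cross(n,e1)
    uv=np.c_[(Q-c)@e1,(Q-c)@e2]
    (cx,cy),(w,h),a=cv2.minAreaRect((uv*1000).astype(np.float32))
    a=np.radians(a); d=e1*np.cos(a)+e2*np.sin(a)
    if w<h: d=-e1*np.sin(a)+e2*np.cos(a)
    d*=np.sign(d[1]); y=np.cross(n,d)
    o=ext(Q,c,d,y); cc=c+d*o[0]+y*o[2]
    print('  face',cc.round(4),'n',n.round(3),'x hd',np.degrees(np.arctan2(d[1],d[0])).round(1),'elev',np.degrees(np.arcsin(d[2])).round(1),'LxW',round(o[1],4),round(o[3],4),len(Q))
    return cc,d,n
if __name__=='__main__':
  for n in('top','side'):
    im,hsv,d,w=cloud(n)
    for nm,lo,hi in(('blue',100,125),('yellow',18,32)):
        m=sel(hsv,w,lo,hi,(.3,.75,.1,.45),zmin=.05); print(n,nm); fitcase(w[m],1)
    m=(hsv[...,2]<190)&(w[...,2]>.032)&(w[...,2]<.05)&(abs(w[...,0]-.515)<.05)&(abs(w[...,1]+.12)<.05); print(n,'grey'); fitcase(w[m],0)
    # station plate outline (bright)
    m=(hsv[...,2]>205)&(hsv[...,1]<40)&(abs(w[...,0]-.52)<.15)&(abs(w[...,1]+.14)<.16)&(w[...,2]<.03)
    print('plate',cv2.minAreaRect((w[m][:,:2]*1000).astype(np.float32)))
    m=sel(hsv,w,170,180,(.3,.75,-.5,0),100,.15)|sel(hsv,w,0,8,(.3,.75,-.5,0),100,.15)
    P=w[m]; c=P.mean(0); print('grip',c.round(4),np.linalg.svd(P-c)[2][0].round(3),P.min(0).round(3),P.max(0).round(3))
  print(get_calibration('wrist'))
E
python3 fit.py
```

```text
top blue
  face [0.508  0.2155 0.0812] n [ 0.133 -0.483  0.865] x hd 104.4 elev 30.1 LxW 0.0654 0.0435 251
top yellow
  face [0.6184 0.2466 0.0805] n [ 0.13  -0.486  0.865] x hd 106.1 elev 30.2 LxW 0.0666 0.0449 249
top grey
  face [ 0.5111 -0.1201  0.0427] n [-0.023 -0.     1.   ] x hd 110.2 elev 0.0 LxW 0.0652 0.0456 235
plate ((519.3540649414062, -154.09381103515625), (126.67385864257812, 187.029541015625), 16.096813201904297)
grip [ 0.5468 -0.2502  0.3527] [ 0.074 -0.212 -0.975] [ 0.468 -0.289  0.236] [ 0.566 -0.026  1.381]
side blue
  face [0.5085 0.2111 0.0769] n [ 0.118 -0.491  0.863] x hd 105.9 elev 30.3 LxW 0.0677 0.048 197
side yellow
  face [0.6193 0.2424 0.0765] n [ 0.14  -0.488  0.862] x hd 107.2 elev 30.5 LxW 0.0661 0.0489 174
side grey
  face [ 0.5114 -0.1237  0.0406] n [-0.012 -0.001  1.   ] x hd 111.7 elev 0.0 LxW 0.0699 0.0488 244
plate ((520.7627563476562, -155.6318359375), (131.8839874267578, 192.21310424804688), 16.72765350341797)
grip [ 0.5522 -0.2796  0.2623] [-0.272  0.321 -0.907] [ 0.54  -0.293  0.221] [ 0.569 -0.259  0.282]
{'vfov': 65.70646984690485, 'cx': 256.05708880943575, 'cy': 191.03380401334013, 'xyz': array([0.1832887 , 0.60236605, 0.37252786]), 'attitude': array([0.83050876, 0.53215555, 0.088233  , 0.1388546 ])}
```

```bash
cat > plan.py <<'E'
from h import *
def pose(hd,tilt,p):
    "tool x heading hd, elev tilt; returns R,p"
    h,e=np.radians([hd,tilt])
    x=np.array([np.cos(h)*np.cos(e),np.sin(h)*np.cos(e),np.sin(e)])
    z=-np.array([-np.cos(h)*np.sin(e),-np.sin(h)*np.sin(e),np.cos(e)])
    return R.from_matrix(np.c_[x,np.cross(z,x),z]),np.array(p,float)
def go(T,s=None,turnfirst=False):
    s=s or sense(); R0=R.from_quat(s['tool_rot']); Rt,p=T
    d=p-s['tcp_pos']; rv=(R0.inv()*Rt).as_rotvec(degrees=True)
    A=(Rt if turnfirst else R0)
    t=A.inv().apply(d)*1000
    n=int(np.ceil(np.linalg.norm(t)/40)); m=int(np.ceil(np.linalg.norm(rv)/7))
    print('shift total',t.round(1),'rows',n,(t/max(n,1)).round(1),'| turn total',rv.round(2),'rows',m,(rv/max(m,1)).round(2),'turnfirst',turnfirst)
E
python3 - <<'E'
from plan import *
n=np.array([.1336,-.4818,.866]); 
go(pose(105.5,30,np.array([.508,.2133,.079])-.022*n+.11*n))
E
```

```text
shift total [-401.1 -251.9   83.6] rows 13 [-30.9 -19.4   6.4] | turn total [-13.14  28.1   48.62] rows 9 [-1.46  3.12  5.4 ] turnfirst False
```

play_rows(rows=[[[0,0,0],[-33.4,-21,7],0],[[0,0,0],[-33.4,-21,7],0],[[0,0,0],[-33.4,-21,7],0],[[0,0,0],[-33.4,-21,7],0],[[0,0,0],[-33.4,-21,7],0],[[0,0,0],[-33.4,-21,7],0],[[0,0,0],[-33.4,-21,7],0],[[0,0,0],[-33.4,-21,7],0],[[0,0,0],[-33.4,-21,7],0],[[0,0,0],[-33.4,-21,7],0],[[0,0,0],[-33.4,-21,7],0],[[0,0,0],[-33.4,-21,7],0]], grip_force=40)

```text
t: 1.1
tcp_pos: [0.5204, 0.1697, 0.1547]
tool_rot: [0.214, 0.977, -0.0, -0.0]
force: [0.4, 1.0, 1.3]
finger_gap: 1.0
gripper_force: 0.0
```

play_rows(rows=[[[-1.46,3.12,5.4],[0,0,0],0],[[-1.46,3.12,5.4],[0,0,0],0],[[-1.46,3.12,5.4],[0,0,0],0],[[-1.46,3.12,5.4],[0,0,0],0],[[-1.46,3.12,5.4],[0,0,0],0],[[-1.46,3.12,5.4],[0,0,0],0],[[-1.46,3.12,5.4],[0,0,0],0],[[-1.46,3.12,5.4],[0,0,0],0],[[-1.46,3.12,5.4],[0,0,0],0],[[0,0,0],[0,0,0],0],[[0,0,0],[0,0,0],0]])

```text
t: 2.02
tcp_pos: [0.5197, 0.1709, 0.1547]
tool_rot: [0.584, 0.769, 0.157, -0.206]
force: [0.4, -0.3, -0.0]
finger_gap: 0.998
gripper_force: 0.0
```

```bash
cat > wr.py <<'E'
from m import *
def wrist(name):
    c=get_calibration('wrist'); s=sense(); im,d=snapshot('wrist')
    f=192/np.tan(np.radians(c['vfov'])/2); v,u=np.mgrid[0:384,0:512]
    x,y=(u-c['cx'])/f,(v-c['cy'])/f; th=np.hypot(x,y)+1e-9
    k=np.tan(np.minimum(th,1.4))/th
    p=np.stack([x*k,y*k,np.ones_like(x)],-1)*d[...,None]
    w=R.from_quat(c['attitude']).apply(p.reshape(-1,3)).reshape(384,512,3)+c['xyz']
    w[d==0]=9
    save(name,im); return im,cv2.cvtColor(im,cv2.COLOR_RGB2HSV).astype(int),w,s
E
python3 - <<'E'
from wr import *; from fit import fitcase; from plan import go,pose
s=sense(); print(s['t'],s['tcp_pos'],s['q'].round(2),s['finger_gap']); 
n=np.array([.1336,-.4818,.866]); go(pose(105.5,30,np.array([.508,.2133,.079])-.022*n+.11*n))
im,hsv,w,s=wrist('w1')
for nm,lo,hi in(('blue',100,125),('yellow',18,32)):
    m=sel(hsv,w,lo,hi,(.3,.75,.1,.45),zmin=.05); print(nm,m.sum())
    if m.sum()>200: fitcase(w[m],1)
E
```

```text
2.0167 [0.51968371 0.17087578 0.15472651] [-0.14  0.61  1.71  0.54  1.11 -0.73] 0.9976251223268839
shift total [ 0.2  0.1 -0.4] rows 1 [ 0.2  0.1 -0.4] | turn total [ 0.02 -0.03  0.07] rows 1 [ 0.02 -0.03  0.07] turnfirst False
blue 5049
  face [0.509  0.2151 0.0791] n [ 0.135 -0.484  0.865] x hd 105.3 elev 30.2 LxW 0.0668 0.0473 4913
yellow 4224
  face [0.6191 0.2462 0.0791] n [ 0.128 -0.482  0.866] x hd 105.2 elev 29.9 LxW 0.0672 0.0479 3806
```

View pics/w1.png

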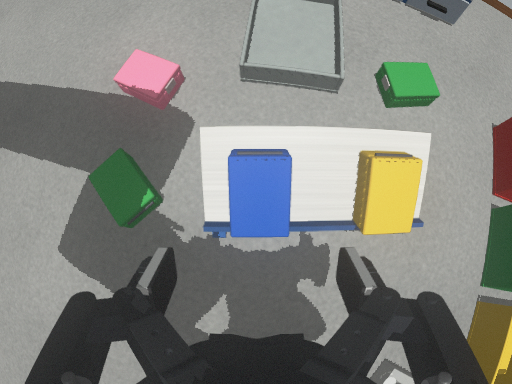

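```bash
python3 - <<'E'
from plan import *
n=np.array([.1336,-.4818,.866]); go(pose(105.4,30,np.array([.509,.2147,.079])-.022*n))
E
```

```text
shift total [  0.6   1.1 110.2] rows 3 [ 0.2  0.4 36.7] | turn total [-0.02 -0.    0.23] rows 1 [-0.02 -0.    0.23] turnfirst False
```

play_rows(rows=[[[0,0,0.2],[0.6,1,25],0],[[0,0,0],[0,0,25],0],[[0,0,0],[0,0,25],0],[[0,0,0],[0,0,18],0],[[0,0,0],[0,0,10],0],[[0,0,0],[0,0,7],0],[[0,0,0],[0,0,0],0.1],[[0,0,0],[0,0,0],0.2],[[0,0,0],[0,0,0],0.28],[[0,0,0],[0,0,0],0.35],[[0,0,0],[0,0,0],0.45],[[0,0,0],[0,0,0],0.6]], grip_force=40)

```text
t: 3.07
tcp_pos: [0.5072, 0.2249, 0.0614]
tool_rot: [0.586, 0.768, 0.158, -0.205]
force: [0.8, -1.7, 4.4]
finger_gap: 0.576
gripper_force: 42.6
```

play_rows(rows=[[[0,0,0],[0,0,0],0.8],[[0,0,0],[0,0,0],1],[[0,0,0],[0,0,0],1],[[0,0,0],[0,0,0],1]])

```text
t: 3.4
tcp_pos: [0.5072, 0.225, 0.0614]
tool_rot: [0.586, 0.768, 0.158, -0.205]
force: [0.3, -2.2, 5.9]
finger_gap: 0.576
gripper_force: 42.8
```

play_rows(rows=[[[0,0,0],[0,0,-6],1],[[0,0,0],[0,0,-12],1],[[0,0,0],[0,0,-25],1],[[0,0,0],[0,0,-35],1],[[0,0,0],[0,0,-35],1],[[0,0,0],[0,0,-20],1],[[0,0,0],[0,0,0],1]])

```text
t: 3.98
tcp_pos: [0.5273, 0.1586, 0.1794]
tool_rot: [0.586, 0.768, 0.159, -0.202]
force: [0.3, 0.7, -1.5]
finger_gap: 0.578
gripper_force: 42.1
```

```bash
python3 - <<'E'
from plan import *
print(sense()['tcp_pos'],sense()['finger_gap'],sense()['force'])
go(pose(110,0,[.48,-.07,.18]))
E
```

```text
[0.52733726 0.15863236 0.17938983] 0.5782976234173112 [ 0.33896851  0.68208072 -1.45403373]
shift total [-180.  -105.5 -104.8] rows 6 [-30.  -17.6 -17.5] | turn total [  1.73 -29.74  -4.59] rows 5 [ 0.35 -5.95 -0.92] turnfirst False
```

```bash
python3 - <<'E'
from plan import *
go(pose(110,0,[.5145,-.1315,.2]),turnfirst=True)
E
```

```text
shift total [-268.2 -111.3  -20.6] rows 8 [-33.5 -13.9  -2.6] | turn total [  1.73 -29.74  -4.59] rows 5 [ 0.35 -5.95 -0.92] turnfirst True
```

play_rows(rows=[[[0.35,-5.95,-0.92],[0,0,0],1],[[0.35,-5.95,-0.92],[0,0,0],1],[[0.35,-5.95,-0.92],[0,0,0],1],[[0.35,-5.95,-0.92],[0,0,0],1],[[0.35,-5.95,-0.92],[0,0,0],1],[[0,0,0],[-20,-8,-2],1],[[0,0,0],[-30,-12,-2],1],[[0,0,0],[-36,-15,-3],1],[[0,0,0],[-36,-15,-3],1],[[0,0,0],[-36,-15,-3],1],[[0,0,0],[-36,-15,-3],1],[[0,0,0],[-30,-13,-2],1]])

```text
t: 4.98
tcp_pos: [0.5126, -0.0828, 0.1923]
tool_rot: [0.572, 0.82, -0.002, -0.006]
force: [0.7, -0.2, -1.0]
finger_gap: 0.578
gripper_force: 42.1
```

play_rows(rows=[[[0,0,0],[-26,-11,-2],1],[[0,0,0],[-18,-7.3,-1],1],[[0,0,0],[0,0,0],1],[[0,0,0],[0,0,0],1]])

```text
t: 5.32
tcp_pos: [0.5109, -0.129, 0.195]
tool_rot: [0.573, 0.819, -0.002, -0.006]
force: [-0.1, -0.2, -2.0]
finger_gap: 0.578
gripper_force: 42.1
```

```bash
cat > chk.py <<'E'
from wr import *; from fit import fitcase; from plan import *
def grey(hsv,w,z=.042,extra=None):
    m=(hsv[...,1]<50)&(hsv[...,2]<190)&(abs(w[...,2]-z)<.007)&(abs(w[...,0]-.512)<.055)&(abs(w[...,1]+.122)<.055)
    return w[m]
E
python3 - <<'E'
from chk import *
im,hsv,w,s=wrist('w2'); print(s['t'],s['tcp_pos'],s['finger_gap'],s['force'])
P=grey(hsv,w); print(len(P)); fitcase(P,0)
m=sel(hsv,w,100,125,(.3,.75,-.3,.1),zmin=.15); print(m.sum()); c,d,n=fitcase(w[m],0)
print('held face in tool',R.from_quat(s['tool_rot']).inv().apply(c-s['tcp_pos']))
go(pose(110,0,[.5145,-.1315,.2]))
E
```

```text
5.3167 [ 0.51086366 -0.12897517  0.19499604] 0.578374324376686 [-0.09757176 -0.23224085 -1.97967254]
2653
  face [ 0.5092 -0.1131  0.0415] n [-0.002  0.003  1.   ] x hd 110.3 elev -0.2 LxW 0.0531 0.0475 2609
12526
  face [ 0.5094 -0.1283  0.2153] n [ 0.015 -0.     1.   ] x hd 110.3 elev 0.0 LxW 0.0667 0.0473 12375
held face in tool [ 0.00133665 -0.00133406 -0.02029898]
shift total [-4.6  2.2 -5. ] rows 1 [-4.6  2.2 -5. ] | turn total [-0.59 -0.47  0.13] rows 1 [-0.59 -0.47  0.13] turnfirst False
```

View pics/w2.png

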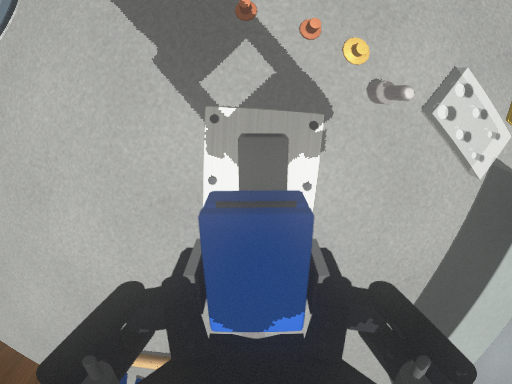

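play_rows(rows=[[[-0.6,-0.5,0],[7.3,4.8,0],1],[[0,0,0],[0,0,20],1],[[0,0,0],[0,0,25],1],[[0,0,0],[0,0,25],1],[[0,0,0],[0,0,25],1],[[0,0,0],[0,0,15],1],[[0,0,0],[0,0,10],1],[[0,0,0],[0,0,5],1],[[0,0,0],[0,0,0],1],[[0,0,0],[0,0,0],1]])

```text
t: 6.2
tcp_pos: [0.5148, -0.12, 0.0715]
tool_rot: [0.572, 0.82, -0.0, 0.002]
force: [-0.4, -0.1, -1.9]
finger_gap: 0.58
gripper_force: 42.1
```

```bash
python3 - <<'E'
from chk import *
s=sense(); print(s['t'],s['tcp_pos'],s['force'])
go(pose(110.3,0,[.5123+.0004,-.1193-.0012,.0557]))
E
```

```text
6.2 [ 0.51477769 -0.12003618  0.07147393] [-0.35837196 -0.13878267 -1.94575484]
shift total [ 0.3 -2.2 15.8] rows 1 [ 0.3 -2.2 15.8] | turn total [ 0.15  0.22 -0.06] rows 1 [ 0.15  0.22 -0.06] turnfirst False
```

play_rows(rows=[[[0.1,0.2,0],[0.3,-2.2,5],1],[[0,0,0],[0,0,5],1],[[0,0,0],[0,0,3],1],[[0,0,0],[0,0,1.5],1],[[0,0,0],[0,0,0],1],[[0,0,0],[0,0,0],1]])

```text
t: 6.7
tcp_pos: [0.5122, -0.1212, 0.0565]
tool_rot: [0.572, 0.82, 0.0, 0.0]
force: [0.1, 0.4, -2.0]
finger_gap: 0.576
gripper_force: 42.1
```

play_rows(rows=[[[0,0,0],[0,0,0.7],1],[[0,0,0],[0,0,0],1],[[0,0,0],[0,0,0],1]])

```text
t: 6.95
tcp_pos: [0.5123, -0.1211, 0.0559]
tool_rot: [0.572, 0.82, 0.0, 0.0]
force: [-0.1, 0.1, -1.8]
finger_gap: 0.578
gripper_force: 42.1
```

play_rows(rows=[[[0,0,0],[0,0,0.7],1],[[0,0,0],[0,0,0],1],[[0,0,0],[0,0,0],1]])

```text
t: 7.2
tcp_pos: [0.5124, -0.1211, 0.0553]
tool_rot: [0.572, 0.82, 0.0, 0.0]
force: [0.4, 0.5, -0.9]
finger_gap: 0.575
gripper_force: 42.1
```

play_rows(rows=[[[0,0,0],[0,0,0.5],1],[[0,0,0],[0,0,0],1],[[0,0,0],[0,0,0],1]])

```text
t: 7.45
tcp_pos: [0.5124, -0.1211, 0.0552]
tool_rot: [0.572, 0.82, 0.0, 0.0]
force: [-0.3, 0.4, 4.8]
finger_gap: 0.578
gripper_force: 42.8
```

play_rows(rows=[[[0,0,0],[0,0,0],0.4],[[0,0,0],[0,0,0],0.35],[[0,0,0],[0,0,0],0.3],[[0,0,0],[0,0,0],0.2],[[0,0,0],[0,0,0],0.1],[[0,0,0],[0,0,0],0],[[0,0,0],[0,0,0],0],[[0,0,0],[0,0,0],0]])

```text
t: 8.12
tcp_pos: [0.5122, -0.1211, 0.0546]
tool_rot: [0.572, 0.82, 0.0, -0.0]
force: [-0.6, -0.6, -0.2]
finger_gap: 0.997
gripper_force: 0.0
```

play_rows(rows=[[[0,0,0],[0,0,-10],0],[[0,0,0],[0,0,-25],0],[[0,0,0],[0,0,-35],0],[[0,0,0],[0,0,-35],0],[[0,0,0],[0,0,-20],0],[[0,0,0],[0,0,0],0],[[0,0,0],[0,0,0],0]])

```text
t: 8.7
tcp_pos: [0.5129, -0.1214, 0.1815]
tool_rot: [0.572, 0.82, 0.0, 0.002]
force: [-0.6, 0.5, -0.9]
finger_gap: 1.003
gripper_force: 0.0
```

```bash
python3 - <<'E'
from chk import *
im,hsv,w,s=wrist('w3'); print(s['t'],s['tcp_pos'],s['finger_gap'],s['force'])
P=grey(hsv,w); print('grey',len(P)); 
m=sel(hsv,w,100,125,(.4,.65,-.25,.1),zmin=.065); print(m.sum()); fitcase(w[m],0)
n=np.array([.1336,-.4818,.866])
go(pose(105.4,30,np.array([.6193,.2462,.079])-.022*n+.1*n))
E
```

```text
8.7 [ 0.51287357 -0.12136882  0.18153686] 1.0027124094304078 [-0.61959783  0.51160068 -0.9169048 ]
grey 116
3002
  face [ 0.5111 -0.1209  0.0755] n [-0.    -0.002  1.   ] x hd 110.2 elev 0.1 LxW 0.0672 0.0461 2979
shift total [268.7 224.3  33.6] rows 9 [29.9 24.9  3.7] | turn total [-1.22 30.    4.69] rows 5 [-0.24  6.    0.94] turnfirst False
```

View pics/w3.png

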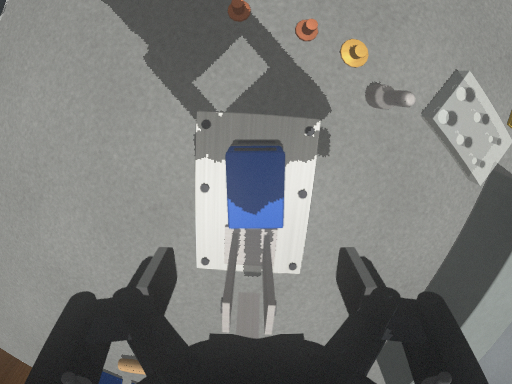

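play_rows(rows=[[[0,0,0],[18,15,0],0],[[0,0,0],[28,23,0],0],[[0,0,0],[31,26,0],0],[[0,0,0],[31,26,0],0],[[0,0,0],[31,26,4],0],[[0,0,0],[31,26,6],0],[[0,0,0],[31,26,6],0],[[0,0,0],[31,26,6],0],[[0,0,0],[22,18,6],0],[[0,0,0],[14.7,12.3,5.6],0]])

```text
t: 9.58
tcp_pos: [0.6291, 0.2118, 0.1433]
tool_rot: [0.571, 0.821, -0.001, -0.001]
force: [0.4, -0.1, 0.1]
finger_gap: 0.998
gripper_force: 0.0
```

play_rows(rows=[[[-0.24,6,0.94],[0,0,0],0],[[-0.24,6,0.94],[0,0,0],0],[[-0.24,6,0.94],[0,0,0],0],[[-0.24,6,0.94],[0,0,0],0],[[-0.24,6,0.94],[0,0,0],0],[[0,0,0],[0,0,0],0],[[0,0,0],[0,0,0],0]])

```text
t: 10.17
tcp_pos: [0.629, 0.2071, 0.1435]
tool_rot: [0.587, 0.767, 0.155, -0.207]
force: [0.4, -0.4, -0.4]
finger_gap: 0.999
gripper_force: 0.0
```

```bash
python3 - <<'E'
from chk import *
im,hsv,w,s=wrist('w4'); print(s['t'],s['tcp_pos'],s['q'].round(2))
m=sel(hsv,w,18,32,(.3,.75,.1,.45),zmin=.05); c,d,_=fitcase(w[m],1)
n=np.array([.1336,-.4818,.866])
go(pose(105.3,30,c+[.0003,.0005,0]-.0215*n))
E
```

```text
10.1667 [0.62904304 0.20705867 0.14349327] [-0.06  0.75  1.41  0.52  1.22 -0.57]
  face [0.6201 0.2465 0.0791] n [ 0.136 -0.483  0.865] x hd 105.7 elev 30.1 LxW 0.067 0.0474 5441
shift total [ 1.7  2.2 98. ] rows 3 [ 0.6  0.7 32.7] | turn total [-0.24  0.03 -0.06] rows 1 [-0.24  0.03 -0.06] turnfirst False
```

play_rows(rows=[[[-0.2,0,0],[1.7,2.2,23],0],[[0,0,0],[0,0,25],0],[[0,0,0],[0,0,22],0],[[0,0,0],[0,0,15],0],[[0,0,0],[0,0,8],0],[[0,0,0],[0,0,5],0],[[0,0,0],[0,0,0],0.1],[[0,0,0],[0,0,0],0.2],[[0,0,0],[0,0,0],0.28],[[0,0,0],[0,0,0],0.35],[[0,0,0],[0,0,0],0.45],[[0,0,0],[0,0,0],0.6]])

```text
t: 11.22
tcp_pos: [0.6197, 0.2572, 0.0632]
tool_rot: [0.586, 0.768, 0.159, -0.205]
force: [0.6, -1.7, 4.3]
finger_gap: 0.58
gripper_force: 44.3
```

play_rows(rows=[[[0,0,0],[0,0,0],0.8],[[0,0,0],[0,0,0],1],[[0,0,0],[0,0,0],1],[[0,0,0],[0,0,0],1]])

```text
t: 11.55
tcp_pos: [0.6196, 0.2572, 0.0632]
tool_rot: [0.586, 0.768, 0.159, -0.205]
force: [0.6, -3.2, 6.3]
finger_gap: 0.58
gripper_force: 44.4
```

play_rows(rows=[[[0,0,0],[0,0,-6],1],[[0,0,0],[0,0,-12],1],[[0,0,0],[0,0,-25],1],[[0,0,0],[0,0,-35],1],[[0,0,0],[0,0,-35],1],[[0,0,0],[0,0,-25],1],[[0,0,0],[0,0,0],1]])

```text
t: 12.13
tcp_pos: [0.6415, 0.188, 0.187]
tool_rot: [0.586, 0.768, 0.161, -0.2]
force: [1.0, 0.1, -2.2]
finger_gap: 0.579
gripper_force: 43.5
```

```bash
python3 - <<'E'
from chk import *
go(pose(110.3,0,[.5145,-.129,.23]),turnfirst=True)
E
```

```text
shift total [-253.3 -229.1  -43. ] rows 9 [-28.1 -25.5  -4.8] | turn total [  2.1  -29.68  -4.91] rows 5 [ 0.42 -5.94 -0.98] turnfirst True
```

play_rows(rows=[[[0.42,-5.94,-0.98],[0,0,0],1],[[0.42,-5.94,-0.98],[0,0,0],1],[[0.42,-5.94,-0.98],[0,0,0],1],[[0.42,-5.94,-0.98],[0,0,0],1],[[0.42,-5.94,-0.98],[0,0,0],1],[[0,0,0],[-15,-13.5,-8],1],[[0,0,0],[-25,-23,-10],1],[[0,0,0],[-29,-26,-10],1],[[0,0,0],[-29,-26,-8],1],[[0,0,0],[-29,-26,-7],1],[[0,0,0],[-29,-26,0],1],[[0,0,0],[-29,-26,0],1]])

```text
t: 13.13
tcp_pos: [0.5445, -0.0411, 0.2246]
tool_rot: [0.57, 0.822, -0.003, -0.006]
force: [0.1, -0.2, -2.7]
finger_gap: 0.579
gripper_force: 43.5
```

play_rows(rows=[[[0,0,0],[-29,-26,0],1],[[0,0,0],[-24,-22,0],1],[[0,0,0],[-15,-15,0],1],[[0,0,0],[0,0,0],1],[[0,0,0],[0,0,0],1],[[0,0,0],[0,0,0],1]])

```text
t: 13.63
tcp_pos: [0.5105, -0.1253, 0.2248]
tool_rot: [0.57, 0.822, -0.002, -0.006]
force: [-0.1, 1.1, -3.4]
finger_gap: 0.578
gripper_force: 43.4
```

```bash
python3 - <<'E'
from chk import *
im,hsv,w,s=wrist('w5'); print(s['t'],s['tcp_pos'],s['finger_gap'],s['force'])
m=sel(hsv,w,100,125,(.4,.65,-.25,0),zmin=.066); P=w[m]; P=P[P[:,2]<.09]; print('blue',len(P)); c,d,n=fitcase(P,0)
m=sel(hsv,w,16,34,(.3,.75,-.3,.1),zmin=.2); print(m.sum()); c,d,n=fitcase(w[m],0)
print('held face in tool',R.from_quat(s['tool_rot']).inv().apply(c-s['tcp_pos']))
go(pose(110.3,0,[.5124,-.1212,.09]))
E
```

```text
13.6333 [ 0.51051825 -0.12529491  0.22476971] 0.5784360090002462 [-0.09384432  1.12988649 -3.35089543]
blue 368
  face [ 0.5067 -0.1117  0.0755] n [-0.007  0.004  1.   ] x hd 108.6 elev -0.2 LxW 0.0479 0.0448 368
13300
  face [ 0.5095 -0.1257  0.2438] n [0.018 0.002 1.   ] x hd 110.6 elev -0.1 LxW 0.0671 0.0474 12272
held face in tool [ 0.0001286  -0.00131162 -0.0189692 ]
shift total [  2.    4.3 134.9] rows 4 [ 0.5  1.1 33.7] | turn total [-0.64 -0.42  0.26] rows 1 [-0.64 -0.42  0.26] turnfirst False
```

View pics/w5.png

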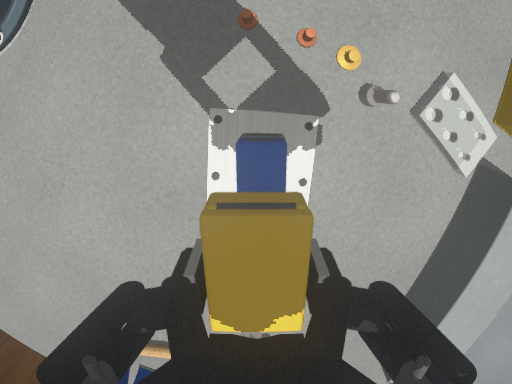

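```bash
python3 - <<'E'
from chk import *
go(pose(110.3,0,[.5119,-.1200,.105]),turnfirst=True)
E
```

```text
shift total [  4.3   2.7 119.9] rows 4 [ 1.1  0.7 30. ] | turn total [-0.64 -0.42  0.26] rows 1 [-0.64 -0.42  0.26] turnfirst True
```

play_rows(rows=[[[-0.6,-0.4,0.2],[4.3,2.7,0],1],[[0,0,0],[0,0,20],1],[[0,0,0],[0,0,25],1],[[0,0,0],[0,0,25],1],[[0,0,0],[0,0,20],1],[[0,0,0],[0,0,15],1],[[0,0,0],[0,0,10],1],[[0,0,0],[0,0,4.5],1],[[0,0,0],[0,0,0],1],[[0,0,0],[0,0,0],1]])

```text
t: 14.52
tcp_pos: [0.5127, -0.1212, 0.1065]
tool_rot: [0.571, 0.821, -0.0, 0.001]
force: [0.1, 0.2, -3.3]
finger_gap: 0.579
gripper_force: 43.4
```

```bash
python3 - <<'E'
from chk import *
s=sense(); print(s['tcp_pos'],s['force'])
go(pose(110.3,0,[.5119,-.1200,.0917]))
E
```

```text
[ 0.5127117  -0.12115384  0.10650087] [ 0.12829801  0.1794065  -3.29874131]
shift total [ 1.4 -0.4 14.8] rows 1 [ 1.4 -0.4 14.8] | turn total [0.04 0.12 0.05] rows 1 [0.04 0.12 0.05] turnfirst False
```

play_rows(rows=[[[0,0.1,0],[1.4,-0.4,5],1],[[0,0,0],[0,0,5],1],[[0,0,0],[0,0,3],1],[[0,0,0],[0,0,1],1],[[0,0,0],[0,0,0],1],[[0,0,0],[0,0,0],1]])

```text
t: 15.02
tcp_pos: [0.5113, -0.1204, 0.0921]
tool_rot: [0.571, 0.821, 0.0, -0.0]
force: [0.8, -1.0, -2.6]
finger_gap: 0.579
gripper_force: 43.4
```

play_rows(rows=[[[0,0,0],[0,0,0.7],1],[[0,0,0],[0,0,0],1],[[0,0,0],[0,0,0],1]])

```text
t: 15.27
tcp_pos: [0.5113, -0.1203, 0.0915]
tool_rot: [0.571, 0.821, 0.0, -0.0]
force: [0.3, 0.4, -2.3]
finger_gap: 0.58
gripper_force: 43.4
```

play_rows(rows=[[[0,0,0],[0,0,0.5],1],[[0,0,0],[0,0,0],1],[[0,0,0],[0,0,0],1]])

```text
t: 15.52
tcp_pos: [0.5112, -0.1203, 0.0909]
tool_rot: [0.571, 0.821, 0.0, -0.0]
force: [0.9, -0.3, -1.5]
finger_gap: 0.582
gripper_force: 43.4
```

play_rows(rows=[[[0,0,0],[0,0,0.5],1],[[0,0,0],[0,0,0],1],[[0,0,0],[0,0,0],1]])

```text
t: 15.77
tcp_pos: [0.5113, -0.1203, 0.0906]
tool_rot: [0.571, 0.821, 0.0, -0.0]
force: [-0.6, 0.7, -0.3]
finger_gap: 0.581
gripper_force: 43.6
```

play_rows(rows=[[[0,0,0],[0,0,0],0.4],[[0,0,0],[0,0,0],0.35],[[0,0,0],[0,0,0],0.3],[[0,0,0],[0,0,0],0.2],[[0,0,0],[0,0,0],0.1],[[0,0,0],[0,0,0],0],[[0,0,0],[0,0,0],0],[[0,0,0],[0,0,0],0]])

```text
t: 16.43
tcp_pos: [0.5113, -0.1203, 0.0904]
tool_rot: [0.571, 0.821, 0.0, -0.0]
force: [-1.0, -0.1, -0.5]
finger_gap: 0.999
gripper_force: 0.0
```

play_rows(rows=[[[0,0,0],[0,0,-10],0],[[0,0,0],[0,0,-25],0],[[0,0,0],[0,0,-35],0],[[0,0,0],[8,0,-35],0],[[0,0,0],[15,0,-35],0],[[0,0,0],[15,0,-35],0],[[0,0,0],[15,0,-20],0],[[0,0,0],[0,0,0],0],[[0,0,0],[0,0,0],0]])

```text
t: 17.18
tcp_pos: [0.4931, -0.0703, 0.2873]
tool_rot: [0.571, 0.821, 0.0, 0.002]
force: [-0.8, -0.4, 0.5]
finger_gap: 1.003
gripper_force: 0.0
```

```bash
python3 - <<'E'
from chk import *
im,hsv,w,s=wrist('w6'); print(s['t'],s['tcp_pos'],s['q'].round(2))
m=sel(hsv,w,16,34,(.4,.65,-.25,0),zmin=.1,smin=90); print(m.sum()); fitcase(w[m],0)
im,d=snapshot('side'); sw=world('side',d); hs=cv2.cvtColor(im,cv2.COLOR_RGB2HSV).astype(int)
a=cv2.resize(im[180:290,200:330],None,fx=5,fy=5,interpolation=cv2.INTER_CUBIC); save('side2',a)
m=(sel(hs,sw,170,180,(.3,.75,-.5,0),100,.15)|sel(hs,sw,0,8,(.3,.75,-.5,0),100,.15)); P=sw[m];P=P[P[:,2]<.35]
print('side red',len(P),np.median(P,0),P.min(0),P.max(0))
# blue/yellow side bias via yellow face from side
m=sel(hs,sw,16,34,(.4,.65,-.25,0),zmin=.1,smin=90); print(m.sum()); fitcase(sw[m],0)
im,d=snapshot('top'); sw=world('top',d); hs=cv2.cvtColor(im,cv2.COLOR_RGB2HSV).astype(int)
m=(sel(hs,sw,170,180,(.3,.75,-.5,0),100,.15)|sel(hs,sw,0,8,(.3,.75,-.5,0),100,.15)); P=sw[m];P=P[P[:,2]<.35]
print('top red',len(P),np.median(P,0),P.min(0),P.max(0))
E
```

```text
17.1833 [ 0.49313039 -0.07027724  0.28731875] [-0.37  0.29  1.69  0.    1.16 -0.72]
2396
  face [ 0.5102 -0.1213  0.1094] n [ 0.001 -0.004  1.   ] x hd 110.5 elev 0.2 LxW 0.0669 0.0472 2325
side red 184 [ 0.55070428 -0.28019618  0.26634207] [ 0.54054595 -0.29257215  0.22059254] [ 0.56866619 -0.25789975  0.28164165]
356
  face [ 0.5101 -0.1251  0.1087] n [-0.008  0.001  1.   ] x hd 111.8 elev -0.0 LxW 0.069 0.0486 314
top red 121 [ 0.55308219 -0.26790553  0.2734218 ] [ 0.54205431 -0.28899714  0.23856202] [ 0.56660893 -0.25250053  0.28319873]
```

View pics/side2.png

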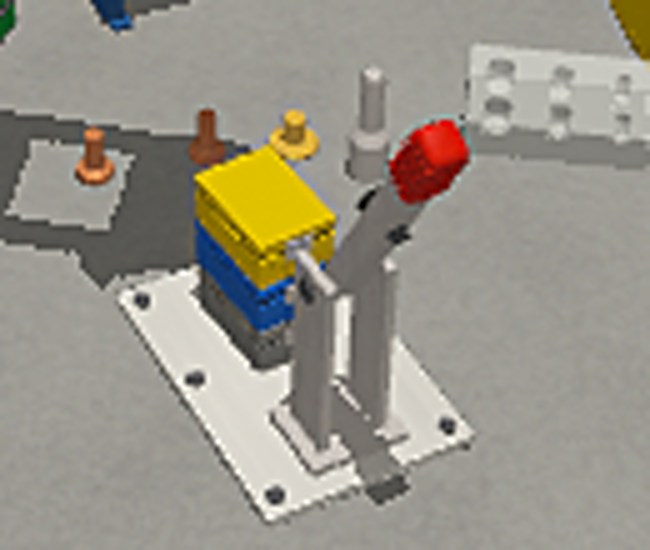

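The column is flush: yellow over blue over grey in the crop, at about (265,200), (240,270) and (240,320). The bar leans away, with the grip at (430,160). Now I'll take the closed fingers to the far side of the grip.

```bash
python3 - <<'E'
from plan import *
go(pose(106.4,0,[.5686,-.3215,.33]),turnfirst=True)
E
```

```text
shift total [-262.     2.5  -45.7] rows 7 [-37.4   0.4  -6.5] | turn total [-0.12 -0.1   3.89] rows 1 [-0.12 -0.1   3.89] turnfirst True
```

play_rows(rows=[[[-0.1,-0.1,3.9],[0,0,-15],0.3],[[0,0,0],[-15,0.5,-20],0.6],[[0,0,0],[-25,1,-10.7],1],[[0,0,0],[-35,1,0],1],[[0,0,0],[-37,0,0],1],[[0,0,0],[-37,0,0],1],[[0,0,0],[-37,0,0],1],[[0,0,0],[-36,0,0],1],[[0,0,0],[-25,0,0],1],[[0,0,0],[-15,0,0],1],[[0,0,0],[0,0,0],1],[[0,0,0],[0,0,0],1]])

```text
t: 18.33
tcp_pos: [0.5684, -0.322, 0.3288]
tool_rot: [0.6, 0.8, 0.001, -0.001]
force: [-0.3, 0.4, -1.5]
finger_gap: -0.001
gripper_force: 0.0
```

```bash
python3 - <<'E'
from chk import *
s=sense(); print(s['t'],s['tcp_pos'],s['finger_gap'],s['force']); go(pose(106.4,0,[.5686,-.3215,.255]))
im,hsv,w,s=wrist('w7')
m=(sel(hsv,w,170,180,(.3,.75,-.5,0),100,.15)|sel(hsv,w,0,8,(.3,.75,-.5,0),100,.15)); P=w[m];P=P[P[:,2]<.32]
print('red',len(P),np.median(P,0),P.min(0),P.max(0)); Q=R.from_quat(s['tool_rot']).inv().apply(P-s['tcp_pos']); print(Q.min(0),Q.max(0))
E
```

```text
18.3333 [ 0.568442   -0.32200592  0.3288096 ] -0.0009724735513754661 [-0.3157417   0.42644612 -1.53284021]
shift total [ 0.2  0.3 73.8] rows 2 [ 0.1  0.2 36.9] | turn total [-0.04 -0.16 -0.11] rows 1 [-0.04 -0.16 -0.11] turnfirst False
red 1851 [ 0.55395403 -0.26889583  0.27426379] [ 0.53933094 -0.28920665  0.23881008] [ 0.56818165 -0.25055481  0.28168848]
[ 0.03552098 -0.01006941  0.04726248] [0.07198333 0.01213079 0.09019274]
```

View pics/w7.png

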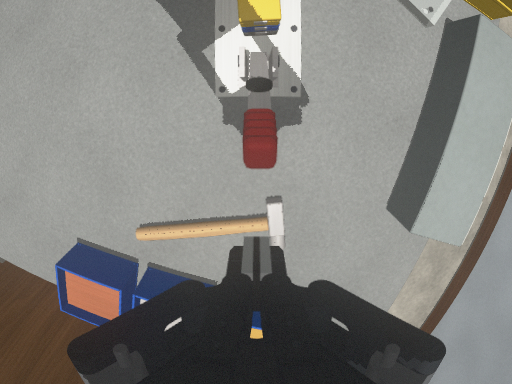

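play_rows(rows=[[[0,0,0],[0,1,25],1],[[0,0,0],[0,0,30],1],[[0,0,0],[0,0,19],1],[[0,0,0],[10,0,-1],1],[[0,0,0],[10,0,-1.5],1],[[0,0,0],[12,0,-1.5],1],[[0,0,0],[12,0,-2],1],[[0,0,0],[12,0,-2],1],[[0,0,0],[12,0,-2],1],[[0,0,0],[12,0,-2],1],[[0,0,0],[12,0,-2],1],[[0,0,0],[11,0,-1],1]])

```text
t: 19.38
tcp_pos: [0.5411, -0.2206, 0.2729]
tool_rot: [0.599, 0.801, 0.001, 0.001]
force: [2.8, -1.8, 1.2]
finger_gap: 0.001
gripper_force: 1.3
```

play_rows(rows=[[[0,0,0],[13,0,-2.5],1],[[0,0,0],[13,0,-2.5],1],[[0,0,0],[13,0,-2.7],1],[[0,0,0],[12.5,0,4.1],1],[[0,0,0],[12.5,0,4.1],1],[[0,0,0],[12.5,0,4.1],1]])

```text
t: 19.88
tcp_pos: [0.5192, -0.1475, 0.2672]
tool_rot: [0.599, 0.801, 0.0, 0.001]
force: [1.4, -2.0, -0.2]
finger_gap: 0.002
gripper_force: 0.9
```

```bash
python3 - <<'E'
from chk import *
s=sense(); print(s['t'],s['tcp_pos'],s['force'])
u=np.array([-.282,.959]); v=np.array([.959,.282]); d=s['tcp_pos'][:2]-[.5333,-.2016]; print('s,lat,h',d@u,d@v,s['tcp_pos'][2]-.122)
im,d=snapshot('top'); sw=world('top',d); hs=cv2.cvtColor(im,cv2.COLOR_RGB2HSV).astype(int)
m=(sel(hs,sw,170,180,(.3,.75,-.5,.1),100,.1)|sel(hs,sw,0,8,(.3,.75,-.5,.1),100,.1)); P=sw[m];P=P[P[:,2]<.35]
print('red',len(P)); print(np.median(P,0) if len(P) else '')
E
```

```text
19.8833 [ 0.51916741 -0.14754776  0.26718768] [ 1.37191613 -2.01166303 -0.16764674]
s,lat,h 0.05582149135077057 0.0016895803722365855 0.14518767722022868
red 8
[ 0.50366676 -0.1222553   0.27234941]
```

play_rows(rows=[[[0,0,0],[10.5,0,7.8],1],[[0,0,0],[10.5,0,7.8],1],[[0,0,0],[10.5,0,7.8],1],[[0,0,0],[8.7,0,9.8],1],[[0,0,0],[8.7,0,9.8],1],[[0,0,0],[8.7,0,9.8],1],[[0,0,0],[5.9,0,11.7],1],[[0,0,0],[5.9,0,11.7],1],[[0,0,0],[5.9,0,11.7],1],[[0,0,0],[2.5,0,8.8],1],[[0,0,0],[2.5,0,6],1],[[0,0,0],[0,0,0],1]])

```text
t: 20.93
tcp_pos: [0.4956, -0.0708, 0.1632]
tool_rot: [0.599, 0.801, -0.0, -0.001]
force: [0.8, 0.9, 0.4]
finger_gap: -0.001
gripper_force: 0.0
```

```bash
python3 - <<'E'
from chk import *
s=sense(); print(s['t'],s['tcp_pos'],s['force'])
u=np.array([-.282,.959]); v=np.array([.959,.282]); d=s['tcp_pos'][:2]-[.5333,-.2016]; print('s,lat,h',d@u,d@v,s['tcp_pos'][2]-.122)
im,d=snapshot('side'); sw=world('side',d); hs=cv2.cvtColor(im,cv2.COLOR_RGB2HSV).astype(int)
m=(sel(hs,sw,170,180,(.3,.75,-.5,.1),100,.1)|sel(hs,sw,0,8,(.3,.75,-.5,.1),100,.1)); P=sw[m];P=P[P[:,2]<.35]
print('red',len(P),np.median(P,0),P.min(0),P.max(0))
E
```

```text
20.9333 [ 0.49560943 -0.07078584  0.1631518 ] [0.76267135 0.93219433 0.40820926]
s,lat,h 0.13607951555035966 0.0007443390870062096 0.04115179775480213
red 81 [ 0.48804532 -0.07808478  0.14902892] [ 0.47764059 -0.09349412  0.12977236] [ 0.50780359 -0.04507209  0.16520687]
```

Following as planned (θ about 0.14). Now I'll press down slowly in short steps and watch the force.

play_rows(rows=[[[0,0,0],[1,0,5],1],[[0,0,0],[1,0,5],1],[[0,0,0],[1,0,4],1],[[0,0,0],[0,0,2],1],[[0,0,0],[0,0,0],1],[[0,0,0],[0,0,0],1]])

```text
t: 21.48
tcp_pos: [0.4961, -0.0689, 0.1486]
tool_rot: [0.599, 0.801, 0.0, 0.001]
force: [0.1, 0.6, 0.2]
finger_gap: -0.002
gripper_force: 0.0
```

play_rows(rows=[[[0,0,0],[0,0,2],1],[[0,0,0],[0,0,1],1],[[0,0,0],[0,0,0],1]])

```text
t: 21.73
tcp_pos: [0.4962, -0.0689, 0.1457]
tool_rot: [0.599, 0.801, 0.0, 0.001]
force: [0.5, 0.9, 0.6]
finger_gap: 0.004
gripper_force: 0.0
```

play_rows(rows=[[[0,0,0],[0,0,1.5],1],[[0,0,0],[0,0,1.5],1]])

```text
t: 21.9
tcp_pos: [0.4963, -0.0689, 0.1428]
tool_rot: [0.599, 0.801, 0.0, 0.001]
force: [-0.5, 1.7, 1.3]
finger_gap: -0.0
gripper_force: 0.7
```

play_rows(rows=[[[0,0,0],[0,0,1],1],[[0,0,0],[0,0,0.5],1]])

```text
t: 22.07
tcp_pos: [0.4963, -0.0689, 0.1411]
tool_rot: [0.599, 0.801, 0.0, 0.001]
force: [-0.6, 1.7, 2.1]
finger_gap: 0.0
gripper_force: 0.7
```

play_rows(rows=[[[0,0,0],[0,0,0.7],1],[[0,0,0],[0,0,0],1]])

```text
t: 22.23
tcp_pos: [0.4963, -0.0689, 0.141]
tool_rot: [0.599, 0.801, 0.0, 0.001]
force: [-1.3, 1.3, 4.9]
finger_gap: 0.001
gripper_force: 2.6
```

```bash
python3 - <<'E'
from chk import *
im,d=snapshot('side'); sw=world('side',d); hs=cv2.cvtColor(im,cv2.COLOR_RGB2HSV).astype(int)
save('side3',cv2.resize(im[160:290,190:330],None,fx=4.5,fy=4.5,interpolation=cv2.INTER_CUBIC))
m=(sel(hs,sw,170,180,(.3,.75,-.5,.1),100,.1)|sel(hs,sw,0,8,(.3,.75,-.5,.1),100,.1)); P=sw[m];P=P[P[:,2]<.35]
print('red',len(P),np.median(P,0),P.min(0),P.max(0)); print(sense()['force'])
E
```

```text
red 73 [ 0.48677749 -0.0774347   0.12816239] [ 0.47771167 -0.09050106  0.10934219] [ 0.50648104 -0.04739286  0.14128645]
[-0.33944918  1.64678038  5.26458202]
```

View pics/side3.png

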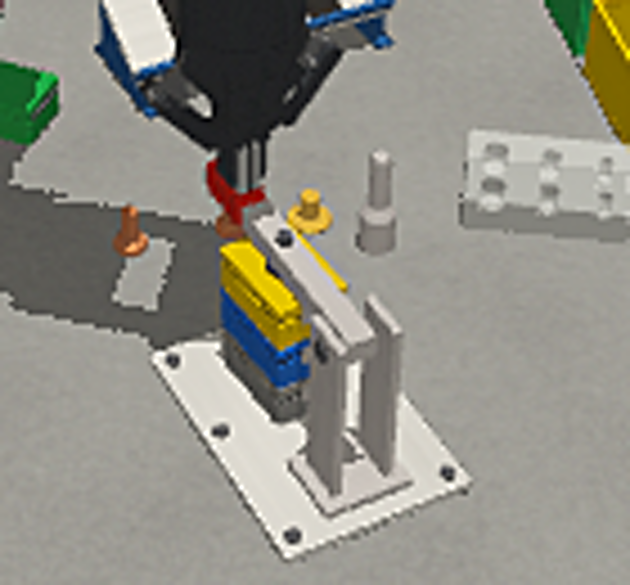

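The bar is level on the column, with its foot at about (275,260), and the column is still flush. The force rose to 5 N at the expected height of 0.141. Now I'll back off straight up.

play_rows(rows=[[[0,0,0],[0,0,0.3],1],[[0,0,0],[0,0,0],1],[[0,0,0],[0,0,0],1],[[0,0,0],[0,0,-5],1],[[0,0,0],[0,0,-20],1],[[0,0,0],[0,0,-35],1],[[0,0,0],[0,0,-35],1],[[0,0,0],[0,0,-25],1],[[0,0,0],[0,0,0],1],[[0,0,0],[0,0,0],1],[[0,0,0],[0,0,0],1],[[0,0,0],[0,0,0],1]])

```text
t: 23.28
tcp_pos: [0.495, -0.0687, 0.2588]
tool_rot: [0.599, 0.801, -0.0, -0.001]
force: [0.7, 0.5, 0.5]
finger_gap: -0.004
gripper_force: 0.0
```

```bash
python3 - <<'E'
from chk import *
im,hsv,w,s=wrist('w8'); print(s['tcp_pos'],s['force'])
m=(sel(hsv,w,170,180,(.3,.75,-.5,.1),100,.1)|sel(hsv,w,0,8,(.3,.75,-.5,.1),100,.1)); P=w[m]; print('grip top z',len(P),np.percentile(P[:,2],[5,50,95]))
im,d=snapshot('side'); sw=world('side',d); hs=cv2.cvtColor(im,cv2.COLOR_RGB2HSV).astype(int)
for lo,hi in((16,34),(100,125)):
    m=sel(hs,sw,lo,hi,(.4,.65,-.25,0),zmin=.04,smin=90); P=sw[m]; print(len(P),P.mean(0),P.max(0))
m=(sel(hs,sw,170,180,(.3,.75,-.5,.1),100,.1)|sel(hs,sw,0,8,(.3,.75,-.5,.1),100,.1)); P=sw[m]; P=P[P[:,2]<.3]; print('red side',np.percentile(P[:,2],[5,50,95]))
E
```

```text
[ 0.49502027 -0.06865473  0.25881889] [0.71518243 0.52725411 0.54098221]
grip top z 1125 [0.12799639 0.13218832 0.13347812]
291 [ 0.49889203 -0.13546505  0.10068497] [ 0.54557614 -0.09001922  0.12978215]
170 [ 0.49349826 -0.13386608  0.10589927] [ 0.53098438 -0.0668532   0.51441565]
red side [0.11692526 0.13044619 0.13393356]
```

Top of the grip is at z 0.132–0.133, against 0.133 for a level bar. Nothing is touching the robot, so I'm handing in.

```bash
python3 -c "
from station import *
print(sign_off())"
```

```text
the job is handed in; nothing more can be done
None
```

I stacked blue then yellow flush on the grey case, swung the clamp down until it sat level on the column, and handed the job in at about 23 s; the sign-off returned no verdict.

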